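True up a loose instrument panel with an engineer's square

TASK

Pick up the engineer's square and press it into the corner of the open instrument chassis, near the middle of the leaning front panel: its stock flat on the chassis floor and its blade pushing the panel upright until both faces are flush. Finish while still gripping the square and keeping a firm push both down onto the floor and against the panel, as if a colleague were now tightening the screws; do not put it down or let go. Leave the jar, the screwdriver and the cup where they are.

Things in the scene. Friction and masses are not known exactly. Their poses are not given: they have to be found in the camera images.
- square: Steel engineer's square, 0.25 kg, an L standing on its stock. Stock: dark bar 120 long (x), 18 thick (y), 24 high mm, x=-120 to 0. Blade: bright, 20 wide (x), 5 thick, up to 90 mm above the underside, at the stock's +x end and level with its end face. Origin: outer corner, on the underside, mid-thickness. +x points out of the L: that face goes against the panel, the underside on the chassis floor.
- square_grip (a point): Good grip on the square's stock: 75 mm behind the outer corner (x=-75 mm in the square's frame), 14 mm above the underside, mid-thickness. The stock is 18 mm thick across (the square's y) and its top is 10 mm above this point; the blade begins 55 mm away and stands 66 mm higher than the stock.
- blade_top (a point): Top outer corner of the square's blade: 90 mm above the square's origin.
- chassis: Open instrument chassis fixed to the bench, yaw up to 0.3 rad either way. Origin: on the bench under the middle of the tray, 170 (x) by 250 (y) mm. The front panel stands on the +y edge; its inner face, when upright, lies at y=+125 mm. Fitted parts (up to 46 mm above the floor) fill the end y below -60 mm; the floor from there to the panel is bare.
- chassis_floor (a point): Middle of the chassis floor's upper face, 20 mm above the bench: a rigid flat aluminium plate, 170 by 250 mm, centred on the chassis. Steel rubs on floor and panel with a friction coefficient of 0.5 to 0.75, so each face can take up part of the push meant for the other: push firmly both ways.
- panel_foot (a point): On the aluminium front panel, 170 wide (x), 4 thick, 100 mm high above the chassis floor. This point: bottom middle of its inner face, at the floor's height; y points through the panel to the outside, z up along the panel. Knobs and terminals are on the outside only.
- panel_hinge (a joint): Lean of the front panel on its loose lower screws, rad, turning about the bottom edge of its inner face: 0 = upright (a rigid stop, it cannot lean outwards), positive = leaning in over the chassis floor. Starts at 0.07 to 0.18. It stays where it is left; swinging it takes about 0.12 N m, that is 1.4 N at the height of the blade's top.
- flux_jar: Bystander: yellow jar with white cap, 48 mm across, 75 mm high; origin at the centre of its underside.
- screwdriver: Bystander: screwdriver, 170 mm long, lying on the bench, along its x; origin on its underside near the middle.
- cup: Bystander: clear plastic cup, 72 mm across, 90 mm high; origin at the centre of its underside.
Things that resemble listed ones, but are neither listed nor needed, are in the scene too. Several things look just like the square: the one meant starts nearest to the robot's base.

How it is judged (in metres and radians):
On the way:
1. the square is picked up off the bench in the gripper (height (world z) of square above 0.035 m and contact force between the fingers and square above 1 N), for 0.2 s.
At the end, for the whole second after the job is handed in: Gripped (over 3 N) in the corner: over 5 N on the floor, over 2.5 N on the panel; panel within 0.025 and square within 0.03 rad of upright, square within 0.06 rad of perpendicular to the panel, outer corner within 3 mm of both faces and 45 mm of the panel's middle, still (under 10 mm/s) (contact force between square and chassis_c0 above 5 N and contact force between square and panel_hinge_c0 above 2.5 N and contact force between the fingers and square above 3 N and value of joint panel_hinge below 0.025 rad and angle between square's own z axis and vertical below 0.03 rad and angle between the x axis of square and the y axis of chassis, either way round below 0.06 rad and y of square in the frame of chassis above 0.122 m and z of square in the frame of chassis below 0.023 m and x of square in the frame of chassis between -0.045 and 0.045 m and linear speed of square below 0.01 m/s); the arm keeps its last pose, push and grip.
It fails at once if a bystander is disturbed (moved over 30 mm) (distance of any of flux_jar, screwdriver, cup from where it was at the start of the episode above 0.03 m).
It also fails if it takes over 48 s, if anything falls off the work surface, if the arm or the gripper's body presses on something with over 40 N, if the wrist force passes 120 N, or if a joint passes its speed limit or range.

ROBOT

A 6-joint arm with a two-finger parallel gripper is mounted at the origin on the work surface. World frame = base frame: x ahead of the robot, y to its left, z up, the work surface at z = 0. Lengths are in mm, angles in rad, forces in N, time in s.
With the tool pointing down it reaches from about 300 to 875 mm from the base axis. Payload 4.2 kg.
Tool frame: the origin (TCP) lies midway between the tips of the shut fingers; the grasp point (between the pads) lies r.grasp_offset behind it (r.grasp_offset is the distance from the TCP to the grasp point, in mm); z points along the fingers, x is the direction in which the jaws open and shut, and the axes are right-handed (so a half turn about z gives the same grasp; the last joint's range is limited). The gripper opens to 85 mm and grips with 20 to 120 N. Pads are 22 mm wide; open, the fingers measure 114 mm over their backs; the gripper's body (76 mm by 85 mm) begins 54 mm behind the grasp point. The pads swing forward as they close: fully open they stand 13 mm farther back than shut.
Start: joints at [1.322, 0.32, 1.565, -0, 1.257, -0.02], TCP at [130.416, 560.03, 231.338] pointing down, gripper open.
Joint ranges: [-3.11, 3.11], [-0.84, 2.01], [0.21, 2.61], [-1.34, 4.49], [0.05, 2.63], [-2.56, 2.56]. Speed limits (rad/s): [2.57, 2.57, 3.14, 3.14, 3.14, 3.14].

INTERFACE

Orientations are given as a rotation vector (axis times angle).
In Python, from rig import r, imaging, job_done, regions_of, tip_of gives the robot as it stands.
- The arm moves only by the tool jog_arm, never from a script. Its argument "commands" is a list of rows, each a list of 7 numbers: the shift along the tool's x, y, z in mm, then the turn, a rotation vector about the tool's x, y, z in degrees, then the finger opening in mm, from 0 to 85.4. In form: [[tx, ty, tz, ax, ay, az, fingers], ...]. A call has 1 to 10 rows; each row shifts and turns the commanded pose from where the row before left it, along the tool's axes as they then stand; what a row does not reach is not made up. A row lasts 1/10 s, in which the tool goes at most 50 mm and 8.59 degrees, less where a joint would pass 70% of its speed; a pose out of reach is approached as far as the arm can. A call with a gripper value outside its range is refused whole. The fingers move at their own pace and stop on an object; the grip force is fixed at half the most. Time passes only in rows, so rows that do not move let the fingers close. It gives the time, the measured TCP pose, the force and the opening at its end, in the units of the state.
- r.get_obs(): the state, without advancing time (a new reading comes with each control period).
- imaging.grab_frame(name): name is "scene" or "side" or "wrist"; returns a dict with "frame" (400x640x3 uint8, red, green, blue), "range_z" (400x640 float32, mm along the optical axis (not along the pixel's ray), 0 where there is no reading), "mtx" (3x3 intrinsics, pixels), "dist_coeffs" ([k1, k2, p1, p2, k3] as OpenCV has them; the pictures are not rectified), "camera_from_world" (4x4, takes a point from world to camera coordinates). Camera axes: x right, y down, z forward; pixel columns grow to the right and rows downward; lengths in mm; the calibration is good to about 2 mm. A picture is of the moment at which its call begins.
- job_done(): hands the job in, once; it reports no verdict.
Trained networks look in the newest picture that a camera, given by its name, has taken for a name from the list of things; names that differ only in an ending like _2 or _b are one class to them, and where a whole thing is asked for, a point or a joint stands for the part that bears it (a point fixed in the world has none). Each returns a list of dicts, best first, with "score" (0 to 1); they miss things now and then, are a little off and sometimes report something else, mostly with a low value. They report only what shows in the picture. A call takes as long as a camera call. They do not tell look-alikes from the thing itself.
- regions_of(camera, thing): "region" (400x640 bool, what is visible of it) and "uv" ([column, row] in pixels, amid what is visible of it).
- tip_of(camera, thing): "uv" ([column, row] in pixels: a listed point, or the origin of a listed thing).
The state is a dict: "time": time; "q": joint angles; "joint_vel": joint speeds; "effort": joint torques, N m; "tool_pos": TCP position; "tcp_rot": TCP orientation; "contact_force": force on the tool from outside, world axes, zero at the start; "torque": the same for the moment, N m; "gripper_width": opening from 0.0 (shut) to 1.0 (fully open).
Only numpy, scipy, OpenCV 4.12 (cv2) and the standard library are available. Lean on these libraries where they do the work, as an engineer would, in place of code of your own. Each camera call takes 0.05 s, during which the arm holds its last target.

## Working session

There is one attempt and no reset: what is moved stays moved. The work goes in short steps, Python scripts to look and compute and a tool call to move; the robot and the scene stay as the last step left them, time stands still between calls to the robot, and variables do not carry over. Pictures are saved under pics/ and viewed, and the job is handed in when it is done.

Besides the shell and the picture viewer there is one more tool, called after ">>>" as a command line: name --pt "numbers of a row" for each row, then --argument value for the rest. jog_arm: Moves the arm, as the interface text tells. Its arguments: {"type":"object","properties":{"commands":{"type":"array","items":{"type":"array","items":{"type":"number"}}}},"required":["commands"]}

```bash
mkdir -p pics; ls; python3 - <<'E'
from rig import r, imaging, regions_of, tip_of
import cv2
o=r.get_obs(); print(o, r.grasp_offset)
for c in ("scene","side","wrist"):
    f=imaging.grab_frame(c); cv2.imwrite(f"pics/{c}0.png",f["frame"][:,:,::-1])
    for t in ("square","square_grip","blade_top","chassis_floor","panel_foot"):
        print(c,t,[(round(d["score"],2),[round(float(x),1) for x in d["uv"]]) for d in tip_of(c,t)])
E
```

```text
pics
{'time': 0.0, 'q': array([ 1.32197633e+00,  3.20282933e-01,  1.56569978e+00,  1.34756640e-05,
        1.25736636e+00, -1.99820283e-02]), 'joint_vel': array([-0.00093507,  0.00145692, -0.00093766, -0.00119829,  0.00099354,
        0.0006747 ]), 'effort': array([-2.71331373e-03, -4.15523529e+01, -2.34158045e+01, -4.25263170e-04,
        8.38685548e-03, -7.57549884e-06]), 'tool_pos': array([130.30382113, 559.54991542, 230.47934075]), 'tcp_rot': array([ 2.45971477e+00,  1.95263423e+00, -2.20616231e-03]), 'contact_force': array([ 0.70470598, -0.68742499, -0.39020441]), 'torque': array([ 0.05843014,  0.06522742, -0.00762872]), 'gripper_width': 1.0025138983211805} 18.700000000000003
scene square [(0.91, [254.3, 279.9]), (0.76, [266.6, 173.3]), (0.58, [186.8, 204.4])]
scene square_grip [(0.77, [172.2, 221.0]), (0.72, [251.3, 187.1]), (0.6, [286.1, 264.0])]
scene blade_top [(0.86, [261.1, 147.1]), (0.77, [251.9, 254.0]), (0.7, [229.1, 243.5])]
scene chassis_floor [(0.65, [393.9, 201.5])]
scene panel_foot [(0.94, [443.8, 210.1])]
side square [(0.74, [316.7, 286.6]), (0.62, [385.6, 215.4]), (0.62, [403.7, 293.4]), (0.21, [293.2, 167.6])]
side square_grip [(0.93, [359.1, 211.3]), (0.85, [425.9, 280.4]), (0.6, [345.6, 266.1])]
side blade_top [(0.95, [406.2, 266.4]), (0.71, [321.4, 258.5]), (0.6, [387.0, 191.8])]
side chassis_floor [(0.7, [256.7, 198.3])]
side panel_foot [(0.74, [232.5, 184.9])]
wrist square []
wrist square_grip []
wrist blade_top []
wrist chassis_floor []
wrist panel_foot []
```

View pics/scene0.png

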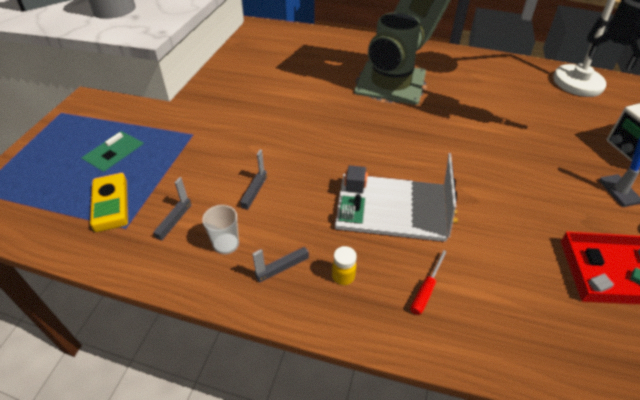

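View pics/side0.png

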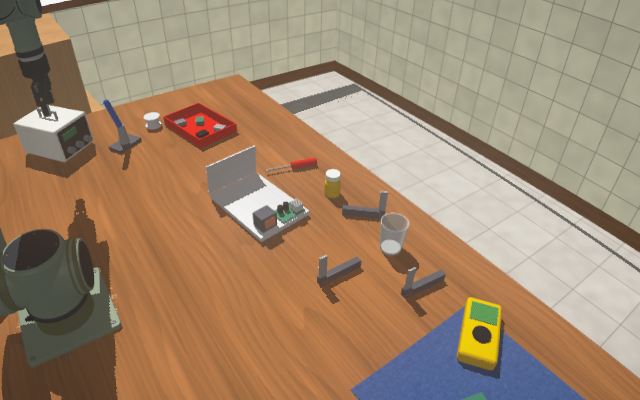

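View pics/wrist0.png

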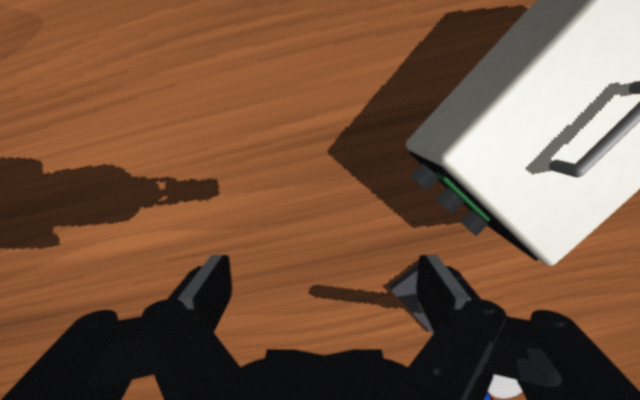

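The target square, nearest the base, is at scene (255,180) and side (335,270). The panel is at scene (450,195). The jar is at scene (344,265), the cup at (222,228) and the screwdriver at (430,285). I'll measure these next.

```bash
cat > h.py <<'E'
from rig import r, imaging, regions_of, tip_of
import cv2, numpy as np
def cloud(f, mask=None, step=1):
    z=f["range_z"]; m=(z>0) if mask is None else (mask&(z>0))
    v,u=np.nonzero(m)
    return toworld(f,np.c_[u,v].astype(float),z[v,u])
def ray(f,uv):
    n=cv2.undistortPoints(np.array(uv,float).reshape(-1,1,2),f["mtx"],f["dist_coeffs"])[:,0]
    T=np.linalg.inv(f["camera_from_world"]); return T[:3,3], np.c_[n,np.ones(len(n))]@T[:3,:3].T
def toworld(f,uv,z):
    o,d=ray(f,uv); return o+d*np.asarray(z)[:,None]
def onplane(f,uv,h):
    o,d=ray(f,uv); return o+d*((h-o[2])/d[:,2])[:,None]
E
python3 - <<'E'
from h import *
np.set_printoptions(precision=1,suppress=True)
for c in ("scene","side"):
    f=imaging.grab_frame(c)
    for t,h in (("square",0),("square_grip",14),("blade_top",90),("chassis_floor",20),("panel_foot",20),("chassis",0),("flux_jar",0),("screwdriver",0),("cup",0)):
        for d in tip_of(c,t): print(c,t,round(d["score"],2),onplane(f,[d["uv"]],h)[0])
    for d in regions_of(c,"square"):
        p=cloud(f,d["region"]); q=p[(p[:,2]>10)&(p[:,2]<34)]
        print("reg",d["uv"],len(p),p.min(0),p.max(0))
        if len(q)>20:
            b=cv2.minAreaRect(q[:,:2].astype(np.float32)); print(b)
    m=np.zeros((400,640),bool)
    p=cloud(f)
    k=(p[:,2]>15)&(p[:,2]<24)
    for d in regions_of(c,"chassis")[:1]:
        p=cloud(f,d["region"]); q=p[(abs(p[:,2]-20)<5)]; print("ch",len(p),cv2.minAreaRect(q[:,:2].astype(np.float32)), p[:,2].min(),p[:,2].max())
    for d in regions_of(c,"panel_hinge")[:1]:
        p=cloud(f,d["region"]); mu=p.mean(0); w=np.linalg.svd(p-mu,full_matrices=False)[2]; print("panel",len(p),mu,w[2]*100, p.min(0),p.max(0))
E
```

```text
scene square 0.74 [ 536.7 -237.     0. ]
scene square 0.71 [ 687.8 -382.1    0. ]
scene square 0.65 [ 837.7 -140.1    0. ]
scene square_grip 0.57 [ 756.7 -381.1   14. ]
scene square_grip 0.56 [777.4 -84.3  14. ]
scene blade_top 0.94 [ 543.1 -239.2   90. ]
scene blade_top 0.93 [ 674.1 -381.5   90. ]
scene blade_top 0.79 [ 834. -143.   90.]
scene chassis_floor 0.81 [549.8  94.2  20. ]
scene chassis_floor 0.44 [ 462.1 -280.2   20. ]
scene chassis_floor 0.33 [542.8 219.2  20. ]
scene panel_foot 0.73 [548.4 213.3  20. ]
scene chassis 0.92 [562.5  99.2  -0. ]
scene flux_jar 0.74 [776.5  26.9   0. ]
scene screwdriver 0.81 [737.1 206.6   0. ]
scene cup 0.83 [ 765.4 -242.7    0. ]
reg [256.9, 186.8] 486 [ 514.6 -260.1   -2.4] [ 660.7 -228.    87.6]
((600.3372802734375, -239.2384033203125), (19.833757400512695, 119.96097564697266), 88.08541870117188)
reg [176.1, 212.4] 721 [ 637.8 -439.    -1.6] [ 801.5 -369.1   91.6]
((740.4612426757812, -385.94708251953125), (23.100526809692383, 120.57525634765625), 81.74752807617188)
reg [274.1, 262.6] 892 [ 743.7 -143.1   -2.9] [841.  -53.3  91.2]
((790.49
[... 1196 characters left out ...]
2.8] [ 799.8 -326.7   93.5]
((739.0564575195312, -388.47607421875), (20.780357360839844, 122.39120483398438), 83.50862121582031)
reg [233.4, 169.8] 1402 [457.2 194.2  -4.9] [700.7 399.1 123.7]
((541.4490966796875, 215.85507202148438), (168.50189208984375, 8.507359504699707), 8.365469932556152)
reg [330.6, 270.4] 631 [ 536.6 -254.     0.3] [ 656.7 -211.6   93. ]
((596.5330200195312, -242.91883850097656), (21.6646785736084, 119.53240966796875), 89.47469329833984)
ch 4984 ((558.21142578125, 93.69830322265625), (172.34474182128906, 255.6947021484375), 7.8521342277526855) -3.13877913276292 123.7329641181243
panel 1383 [538.2 213.1  70.7] [ 18.3 -94.8 -26.1] [457.2 194.2  -2.7] [695.3 395.8 123.7]
```

```bash
python3 - <<'E'
from h import *
from scipy.spatial.transform import Rotation as R
np.set_printoptions(precision=2,suppress=True)
f=imaging.grab_frame("wrist"); T=np.linalg.inv(f["camera_from_world"]); o=r.get_obs()
M=R.from_rotvec(o["tcp_rot"]).as_matrix(); p=o["tool_pos"]
print("cam in tool",M.T@(T[:3,3]-p)); print(M)
g=np.array([613.5,-241,231]); print("delta in tool",M.T@(g-p))
E
```

```text
cam in tool [  -0.26  -71.18 -142.62]
[[ 0.23  0.97  0.  ]
 [ 0.97 -0.23  0.  ]
 [ 0.   -0.   -1.  ]]
delta in tool [-670.59  652.17    0.27]
```

>>> jog_arm --pt "-28 27 0 0 0 0 85" --pt "-28 27 0 0 0 0 85" --pt "-28 27 0 0 0 0 85" --pt "-28 27 0 0 0 0 85" --pt "-28 27 0 0 0 0 85" --pt "-28 27 0 0 0 0 85" --pt "-28 27 0 0 0 0 85" --pt "-28 27 0 0 0 0 85" --pt "-28 27 0 0 0 0 85" --pt "-28 27 0 0 0 0 85"

```text
time: 3.25
tool_pos: [330.4, 224.7, 231.6]
tcp_rot: [2.46, 1.954, 0.002]
contact_force: [1.1, -0.9, -0.3]
gripper_width: 1.0
```

>>> jog_arm --pt "-28 27 0 0 0 0 85" --pt "-28 27 0 0 0 0 85" --pt "-28 27 0 0 0 0 85" --pt "-28 27 0 0 0 0 85" --pt "-28 27 0 0 0 0 85" --pt "-28 27 0 0 0 0 85" --pt "-28 27 0 0 0 0 85" --pt "-28 27 0 0 0 0 85" --pt "-28 27 0 0 0 0 85" --pt "-28 27 0 0 0 0 85"

```text
time: 4.25
tool_pos: [530.0, -109.4, 231.4]
tcp_rot: [2.461, 1.953, 0.001]
contact_force: [0.3, 0.3, 1.4]
gripper_width: 0.997
```

>>> jog_arm --pt "-28 27 0 0 0 0 85" --pt "-28 27 0 0 0 0 85" --pt "0 0 0 0 0 -6 85" --pt "0 0 0 0 0 -5.8 85" --pt "0 0 0 0 0 0 85"

```text
time: 4.75
tool_pos: [569.3, -175.0, 231.0]
tcp_rot: [-2.247, -2.195, 0.0]
contact_force: [0.4, 0.1, 0.2]
gripper_width: 0.994
```

```bash
python3 - <<'E'
from h import *
np.set_printoptions(precision=1,suppress=True)
for c,n in (("wrist","wrist1"),):
    f=imaging.grab_frame(c); cv2.imwrite(f"pics/{n}.png",f["frame"][:,:,::-1])
    for d in tip_of(c,"square_grip"): print(d["score"],onplane(f,[d["uv"]],14)[0])
    for d in tip_of(c,"square"): print(d["score"],onplane(f,[d["uv"]],0)[0])
    for d in regions_of(c,"square"):
        p=cloud(f,d["region"]); q=p[abs(p[:,2]-24)<5]
        print(len(p),d["score"],p.min(0),p.max(0), cv2.minAreaRect(q[:,:2].astype(np.float32)), q[:,2].mean())
E
```

```text
0.69 [ 614.8 -240.9   14. ]
0.63 [785.8 -86.6  14. ]
0.97 [ 836.8 -140.1    0. ]
0.77 [ 679.4 -385.     0. ]
0.63 [ 540.  -236.4    0. ]
1456 0.82 [ 738.4 -143.5    0.1] [824.3 -54.1  26. ] ((780.0980224609375, -92.38133239746094), (18.971830368041992, 96.99571228027344), 47.37473678588867) 23.477769932937232
2113 0.71 [ 537.1 -265.4   -1.9] [ 656.7 -230.7   91.6] ((596.9700927734375, -241.37913513183594), (18.52988052368164, 119.60899353027344), 88.51775360107422) 23.840377449661062
1333 0.67 [ 679.7 -409.3   -1.6] [ 730.3 -370.1   91.5] ((704.674072265625, -382.0685729980469), (18.639360427856445, 48.386024475097656), 83.0471420288086) 23.755020138792954
```

View pics/wrist1.png

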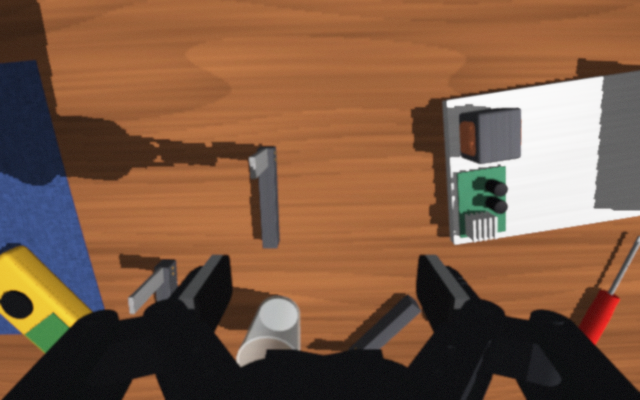

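Wrist view shows the target square at (265,200), with its stock top at z≈24 as it should be. The grip point is about (612,-242).

>>> jog_arm --pt "-33 22 0 0 0 0 85" --pt "-33 22 0 0 0 0 85" --pt "0 0 40 0 0 0 85" --pt "0 0 40 0 0 0 85" --pt "0 0 40 0 0 0 85" --pt "0 0 30 0 0 0 85" --pt "0 0 30 0 0 0 85" --pt "0 0 20 0 0 0 85" --pt "0 0 0 0 0 0 85"

```text
time: 5.85
tool_pos: [609.6, -240.4, 28.1]
tcp_rot: [-2.243, -2.191, 0.004]
contact_force: [-0.6, 0.1, 0.9]
gripper_width: 0.994
```

>>> jog_arm --pt "0 0 15 0 0 0 85" --pt "0 0 11 0 0 0 85" --pt "0 0 0 0 0 0 50" --pt "0 0 0 0 0 0 10" --pt "0 0 0 0 0 0 10" --pt "0 0 0 0 0 0 10" --pt "0 0 0 0 0 0 10" --pt "0 0 0 0 0 0 10" --pt "0 0 0 0 0 0 10" --pt "0 0 0 0 0 0 10"

```text
time: 6.85
tool_pos: [612.3, -241.8, 6.1]
tcp_rot: [2.246, 2.195, 0.001]
contact_force: [0.0, -0.2, 5.3]
gripper_width: 0.194
```

>>> jog_arm --pt "0 0 0 0 0 0 5" --pt "0 0 0 0 0 0 5" --pt "0 0 -10 0 0 0 5" --pt "0 0 -20 0 0 0 5" --pt "0 0 -20 0 0 0 5" --pt "0 0 -30 0 0 0 5" --pt "0 0 -40 0 0 0 5" --pt "0 0 0 0 0 0 5" --pt "0 0 0 0 0 0 5"

```text
time: 7.75
tool_pos: [611.6, -241.6, 125.8]
tcp_rot: [2.246, 2.196, 0.001]
contact_force: [-0.4, 1.2, -2.5]
gripper_width: 0.193
```

```bash
cat > meas.py <<'E'
from h import *
import sys
from scipy.spatial.transform import Rotation as R
np.set_printoptions(precision=2,suppress=True)
o=r.get_obs(); print(o["time"],o["tool_pos"],o["contact_force"],o["gripper_width"]); M=R.from_rotvec(o["tcp_rot"]).as_matrix()
print("tool x deg",np.degrees(np.arctan2(M[1,0],M[0,0])),"tool z",M[:,2])
tag=sys.argv[1]
for c in sys.argv[2:]:
    f=imaging.grab_frame(c); cv2.imwrite(f"pics/{c}{tag}.png",f["frame"][:,:,::-1])
    for t in ("square","blade_top","square_grip"):
        for d in tip_of(c,t): print(c,t,round(d["score"],2),d["uv"])
    for d in regions_of(c,"square"):
        p=cloud(f,d["region"]); m=np.median(p,0)
        if np.linalg.norm(m[:2]-o["tool_pos"][:2])<130:
            print(c,"reg",len(p),np.percentile(p,1,0),np.percentile(p,99,0)); np.save(f"sq_{c}{tag}.npy",p)
E
python3 meas.py 2 scene side wrist
```

```text
7.75 [ 611.55 -241.57  125.77] [-0.4   1.23 -2.46] 0.19293414283014296
tool x deg 88.68997514895122 tool z [ 0. -0. -1.]
scene square 0.94 [187.2, 205.4]
scene square 0.56 [261.6, 135.5]
scene square 0.56 [257.5, 279.9]
scene blade_top 0.76 [252.6, 255.8]
scene blade_top 0.57 [178.0, 175.8]
scene square_grip 0.8 [171.1, 221.4]
scene square_grip 0.71 [247.0, 153.6]
scene square_grip 0.63 [287.4, 260.2]
scene square_grip 0.21 [227.7, 243.1]
scene reg 262 [ 543.68 -250.52  120.74] [ 658.89 -231.46  161.8 ]
side square 0.87 [382.6, 217.0]
side square 0.8 [405.2, 292.3]
side square 0.79 [315.9, 252.0]
side blade_top 0.86 [407.8, 268.9]
side blade_top 0.69 [389.8, 192.2]
side blade_top 0.67 [259.7, 204.1]
side blade_top 0.56 [323.0, 217.6]
side blade_top 0.32 [391.9, 247.6]
side square_grip 0.89 [349.5, 231.5]
side square_grip 0.77 [356.2, 211.4]
side square_grip 0.59 [428.2, 280.0]
side square_grip 0.33 [391.9, 246.0]
side square_grip 0.2 [259.7, 198.2]
side reg 588 [ 535.97 -252.08    2.2 ] [ 665.81 -107.86  208.26]
wrist square 0.94 [178.5, 267.0]
wrist square 0.59 [326.3, 101.7]
wrist blade_top 0.78 [121.4, 329.8]
wrist blade_top 0.7 [323.2, 89.2]
wrist square_grip 0.96 [326.8, 265.8]
wrist reg 10726 [ 537.92 -250.55  141.22] [ 651.12 -231.97  209.71]
```

```bash
cat > tilt.py <<'E'
from h import *
import sys
np.set_printoptions(precision=2,suppress=True)
p=np.load(sys.argv[1])
o=r.get_obs(); t=o["tool_pos"]; ang=np.radians(float(sys.argv[2])) # square +x heading
e=np.array([np.cos(ang),np.sin(ang)]); n=np.array([-e[1],e[0]])
u=(p[:,:2]-t[:2])@e; v=(p[:,:2]-t[:2])@n; z=p[:,2]-t[2]
# stock top : line z(u)
m=(abs(z-21)<9)&(abs(v)<12)&(u<50)&(u>-45)
c=np.polyfit(u[m],z[m],1)
for _ in range(3):
    k=m&(abs(z-np.polyval(c,u))<2.5); c=np.polyfit(u[k],z[k],1)
print("stock top slope rad",c[0],"z at u=0 rel TCP",c[1],k.sum(),"z std",np.std(z[k]-np.polyval(c,u[k])))
d=np.polyfit(u[k],v[k],1); print("stock yaw off deg",np.degrees(d[0]),"v0",d[1],"u range",np.percentile(u[k],[1,99]))
b=(z>30)&(u>40)&(abs(v)<15); print("blade u",np.percentile(u[b],[1,50,99]),"z max",np.percentile(z[b],99),"v",np.median(v[b]))
E
python3 tilt.py sq_wrist2.npy 178.69
```

```text
stock top slope rad 0.0005135899765585566 z at u=0 rel TCP 17.263530832307207 6601 z std 0.5722445419117939
stock yaw off deg -0.07986444446237989 v0 0.3329608215634667 u range [-40.13  48.54]
blade u [54.78 65.02 74.05] z max 84.73401326396234 v 0.309933605389396
```

View pics/wrist2.png

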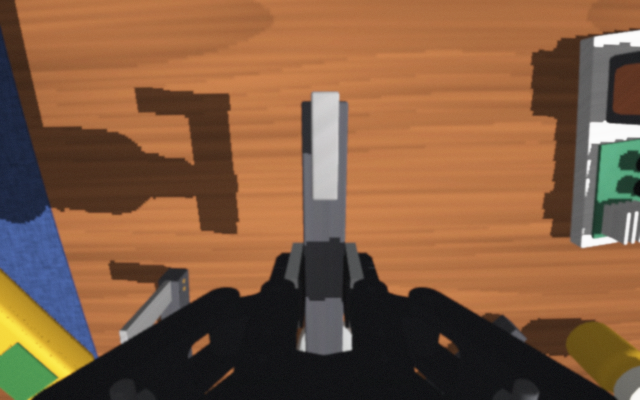

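View pics/side2.png

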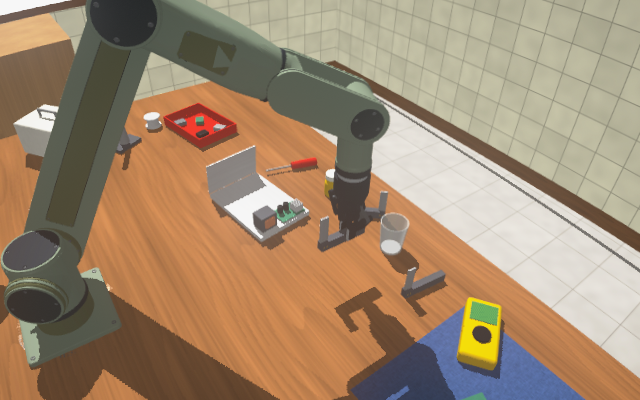

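The square is held level and straight: slope 0.0005 rad, underside 6.7 mm below the TCP, corner about 74.5 mm ahead. Wrist view shows the blade at (325,145). Now carrying it to the chassis.

>>> jog_arm --pt "0 0 -20 0 0 0 5" --pt "0 0 -25 0 0 0 5" --pt "39 -7 0 0 0 0 5" --pt "39 -7 0 0 0 0 5" --pt "39 -7 0 0 0 0 5" --pt "39 -7 0 0 0 0 5" --pt "39 -7 0 0 0 0 5" --pt "39 -7 0 0 0 0 5" --pt "39 -7 0 0 0 0 5" --pt "39 -7 0 0 0 0 5"

```text
time: 9.5
tool_pos: [562.5, 73.1, 170.6]
tcp_rot: [2.246, 2.196, 0.001]
contact_force: [0.6, 0.4, -2.3]
gripper_width: 0.198
```

>>> jog_arm --pt "42 -7.5 0 0 0 0 5" --pt "0 0 0 0 0 8 5" --pt "0 0 0 0 0 8 5" --pt "0 0 0 0 0 8 5" --pt "0 0 0 0 0 8 5" --pt "0 0 0 0 0 8 5" --pt "0 0 0 0 0 8 5" --pt "0 0 0 0 0 8 5" --pt "0 0 0 0 0 8 5" --pt "0 0 0 0 0 8 5"

```text
time: 10.5
tool_pos: [556.3, 113.7, 170.5]
tcp_rot: [3.11, 0.447, 0.0]
contact_force: [-0.7, 0.3, -2.6]
gripper_width: 0.198
```

>>> jog_arm --pt "0 0 0 0 0 8.5 5" --pt "0 0 0 0 0 0 5" --pt "0 0 0 0 0 0 5"

```text
time: 10.8
tool_pos: [556.3, 113.7, 170.4]
tcp_rot: [-3.133, -0.229, -0.0]
contact_force: [0.1, 0.2, -1.7]
gripper_width: 0.198
```

```bash
cat > chs.py <<'E'
from h import *
import sys
np.set_printoptions(precision=2,suppress=True)
o=r.get_obs(); print(o["tool_pos"])
for c in sys.argv[2:]:
    f=imaging.grab_frame(c); cv2.imwrite(f"pics/{c}{sys.argv[1]}.png",f["frame"][:,:,::-1])
    p=cloud(f)
    # panel: points in the box
    C=np.array([558.8,94.5]); a=np.radians(8.1); ex=np.array([np.cos(a),np.sin(a)]); ey=np.array([-ex[1],ex[0]])
    X=(p[:,:2]-C)@ex; Y=(p[:,:2]-C)@ey; Z=p[:,2]-20
    k=(abs(X)<82)&(Y>95)&(Y<124+0*Y)&(Z>12)&(Z<96)&(Y<126-0.0*Z)
    A=np.c_[X[k],Y[k],Z[k]]
    if len(A)>50:
        # robust plane y = a + b x + c z
        w=np.ones(len(A),bool)
        for _ in range(6):
            s=np.linalg.lstsq(np.c_[np.ones(w.sum()),A[w,0],A[w,2]],A[w,1],rcond=None)[0]
            e=A[:,1]-np.c_[np.ones(len(A)),A[:,0],A[:,2]]@s; w=abs(e)<max(1.5,2*np.std(e[w]))
        print(c,"panel foot y %.2f, yaw extra %.4f rad, lean %.4f"%(s[0],s[1],-s[2]),w.sum(),len(A),"res",np.std(e[w]))
    k=(abs(X)<100)&(Y>-58)&(Y<115)&(abs(Z)<5)
    print(c,"floor z",np.median(p[k,2]),k.sum(),"X range",np.percentile(X[k],[.5,99.5]))
    for h in ("chassis",):
        for d in regions_of(c,h)[:1]:
            q=cloud(f,d["region"]); q=q[abs(q[:,2]-20)<4]; print(c,cv2.minAreaRect(q[:,:2].astype(np.float32)))
E
python3 chs.py 3 scene side wrist; python3 meas.py 3b wrist
```

```text
[556.26 113.72 170.42]
scene panel foot y 125.13, yaw extra -0.0018 rad, lean 0.0921 362 374 res 0.23383057239616642
scene floor z 19.169544895139268 3968 X range [-83.72  86.45]
scene ((559.0597534179688, 95.80926513671875), (175.474609375, 252.3214569091797), 8.095451354980469)
side panel foot y 123.00, yaw extra 0.0071 rad, lean 0.0910 817 921 res 1.4171330367931207
side floor z 20.09611098746325 1962 X range [-85.75  83.41]
side ((557.153564453125, 93.76556396484375), (171.42129516601562, 255.72625732421875), 7.340315818786621)
wrist panel foot y 120.87, yaw extra -0.0201 rad, lean 0.0226 1187 1239 res 1.9232295774240311
wrist floor z 20.004641975046923 24428 X range [-84.31  84.04]
wrist ((556.7315063476562, 107.07828521728516), (170.78851318359375, 222.701904296875), 7.910369873046875)
11.1 [556.31 113.72 170.3 ] [ 0.75 -0.63 -3.83] 0.19544265241100364
tool x deg 8.232677160070477 tool z [-0.  0. -1.]
wrist square 0.82 [323.9, 101.1]
wrist square 0.25 [503.3, 280.9]
wrist blade_top 0.64 [323.5, 89.7]
wrist square_grip 0.85 [326.2, 266.8]
wrist square_grip 0.53 [526.4, 119.0]
wrist reg 10912 [539.2   74.55 186.3 ] [569.02 187.05 255.33]
```

View pics/wrist3.png

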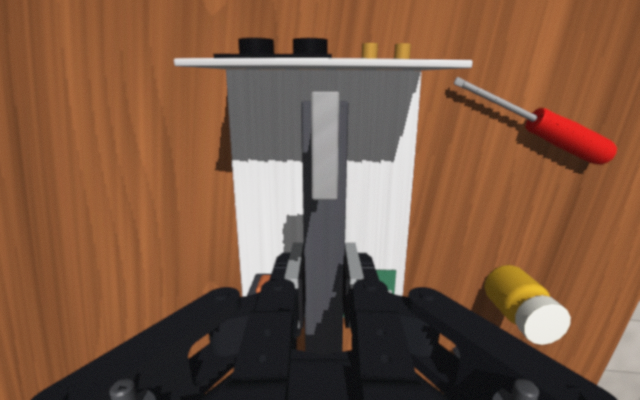

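View pics/scene3.png

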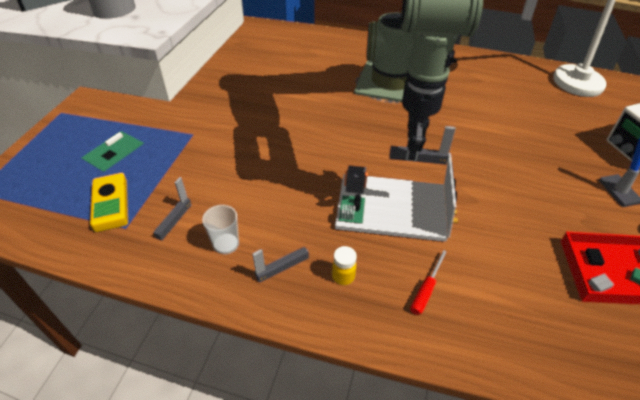

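Wrist view shows the blade at (325,145), centred in front of the panel whose top edge is at row 63. Lean is about 0.09. Lowering.

>>> jog_arm --pt "0 0 35 0 0 0 5" --pt "0 0 35 0 0 0 5" --pt "0 0 30 0 0 0 5" --pt "0 0 25 0 0 0 5" --pt "0 0 10 0 0 0 5" --pt "0 0 4 0 0 0 5" --pt "0 0 0 0 0 0 5" --pt "0 0 0 0 0 0 5"

```text
time: 12.15
tool_pos: [557.4, 114.0, 32.6]
tcp_rot: [-3.133, -0.224, -0.004]
contact_force: [0.8, -0.7, -1.8]
gripper_width: 0.195
```

>>> jog_arm --pt "0 0 1 0 0 0 5" --pt "0 0 1 0 0 0 5" --pt "0 0 1 0 0 0 5" --pt "0 0 0 0 0 0 5" --pt "0 0 0 0 0 0 5"

```text
time: 12.65
tool_pos: [556.3, 113.7, 28.4]
tcp_rot: [-3.133, -0.224, -0.0]
contact_force: [-0.2, -0.3, -2.4]
gripper_width: 0.192
```

>>> jog_arm --pt "0 -5 0 0 0 0 5" --pt "0 -5 0 0 0 0 5" --pt "0 -4 0 0 0 0 5" --pt "0 -3 0 0 0 0 5" --pt "0 -3 0 0 0 0 5" --pt "0 -2 0 0 0 0 5" --pt "0 -2 0 0 0 0 5" --pt "0 -2 0 0 0 0 5" --pt "0 0 0 0 0 0 5" --pt "0 0 0 0 0 0 5"

```text
time: 13.65
tool_pos: [552.6, 139.5, 28.4]
tcp_rot: [-3.133, -0.224, -0.0]
contact_force: [0.2, -0.5, -0.9]
gripper_width: 0.197
```

>>> jog_arm --pt "0 -1 0 0 0 0 5" --pt "0 -1 0 0 0 0 5" --pt "0 0 0 0 0 0 5"

```text
time: 13.95
tool_pos: [552.3, 141.5, 28.3]
tcp_rot: [-3.133, -0.224, -0.0]
contact_force: [0.6, -0.6, -1.8]
gripper_width: 0.199
```

>>> jog_arm --pt "0 -1 0 0 0 0 5" --pt "0 -1 0 0 0 0 5" --pt "0 0 0 0 0 0 5"

```text
time: 14.25
tool_pos: [552.1, 143.4, 28.3]
tcp_rot: [3.133, 0.225, 0.0]
contact_force: [0.3, -1.9, -2.5]
gripper_width: 0.195
```

>>> jog_arm --pt "0 -1 0 0 0 0 5" --pt "0 -0.5 0 0 0 0 5" --pt "0 0 0 0 0 0 5"

```text
time: 14.55
tool_pos: [552.1, 143.5, 28.5]
tcp_rot: [3.131, 0.226, 0.001]
contact_force: [1.7, -8.0, -0.5]
gripper_width: 0.195
```

>>> jog_arm --pt "0 0 1 0 0 0 5" --pt "0 0 0.5 0 0 0 5" --pt "0 0 0 0 0 0 5"

```text
time: 14.85
tool_pos: [552.2, 143.6, 27.2]
tcp_rot: [3.131, 0.226, 0.001]
contact_force: [0.9, -7.5, 0.3]
gripper_width: 0.194
```

```bash
python3 chs.py 4 scene side; python3 meas.py 4 wrist; python3 tilt.py sq_wrist4.npy 98.2
```

```text
[552.24 143.57  27.23]
scene panel foot y 109.35, yaw extra 0.1334 rad, lean -0.0590 304 324 res 6.159426718621313
scene floor z 19.17483442255002 3167 X range [-83.74  86.52]
scene ((559.9921875, 96.10224914550781), (173.19601440429688, 251.84420776367188), 8.218453407287598)
side panel foot y 122.23, yaw extra -0.0021 rad, lean 0.0003 340 421 res 0.9502382717933101
side floor z 20.333015089921105 1634 X range [-86.04  83.66]
side ((557.145751953125, 93.61526489257812), (172.86830139160156, 255.63827514648438), 7.548519134521484)
15.05 [552.21 143.54  27.24] [ 0.72 -6.99 -0.28] 0.19354487280459026
tool x deg 8.239463219804522 tool z [ 0. -0. -1.]
wrist blade_top 0.7 [325.3, 93.8]
wrist square_grip 0.74 [325.7, 266.6]
wrist reg 10484 [535.65 104.92  43.83] [564.42 216.54 112.37]
stock top slope rad 0.0006052741565801185 z at u=0 rel TCP 17.89277677580398 6424 z std 0.5601786762579908
stock yaw off deg 0.15764587060235583 v0 -0.568538506530047 u range [-39.7   48.38]
blade u [54.6  64.91 73.9 ] z max 85.44723986159711 v -0.5525011268358273
```

Panel is at its stop (side camera shows lean ≈0). Pressing down now, then alternating the two pushes.

>>> jog_arm --pt "0 0 0.5 0 0 0 5" --pt "0 0 0.5 0 0 0 5" --pt "0 0 0.5 0 0 0 5" --pt "0 0 0 0 0 0 5" --pt "0 0 0 0 0 0 5"

```text
time: 15.8
tool_pos: [552.3, 143.6, 26.2]
tcp_rot: [3.131, 0.226, 0.001]
contact_force: [-0.1, -7.3, 4.0]
gripper_width: 0.198
```

>>> jog_arm --pt "0 0 0.5 0 0 0 5" --pt "0 0 0.5 0 0 0 5" --pt "0 0 0 0 0 0 5" --pt "0 0 0 0 0 0 5"

```text
time: 16.2
tool_pos: [552.3, 143.6, 26.1]
tcp_rot: [3.131, 0.226, 0.002]
contact_force: [-2.4, -7.9, 9.5]
gripper_width: 0.199
```

>>> jog_arm --pt "0 -0.5 0.5 0 0 0 5" --pt "0 -0.5 0.5 0 0 0 5" --pt "0 -0.5 0.5 0 0 0 5" --pt "0 -0.5 0.5 0 0 0 5" --pt "0 0 0 0 0 0 5" --pt "0 0 0 0 0 0 5"

```text
time: 16.8
tool_pos: [552.3, 143.6, 26.1]
tcp_rot: [3.128, 0.227, 0.003]
contact_force: [-3.8, -15.5, 23.3]
gripper_width: 0.196
```

>>> jog_arm --pt "0 -0.5 0.5 0 0 0 5" --pt "0 -0.5 0.5 0 0 0 5" --pt "0 -0.5 0 0 0 0 5" --pt "0 0 0 0 0 0 5" --pt "0 0 0 0 0 0 5"

```text
time: 17.3
tool_pos: [552.3, 143.6, 26.1]
tcp_rot: [3.126, 0.228, 0.004]
contact_force: [-4.5, -23.0, 29.7]
gripper_width: 0.194
```

```bash
python3 chs.py 5 scene side; python3 meas.py 5 wrist; python3 tilt.py sq_wrist5.npy 98.2
```

```text
[552.33 143.62  26.06]
scene panel foot y 108.51, yaw extra 0.1179 rad, lean -0.0751 303 319 res 6.110894954520324
scene floor z 19.17581400707968 3185 X range [-83.9   86.61]
scene ((559.3423461914062, 96.27250671386719), (174.1353759765625, 252.7753143310547), 7.781393051147461)
side panel foot y 122.37, yaw extra 0.0042 rad, lean -0.0011 342 401 res 1.0707006222907522
side floor z 20.318929901171146 1630 X range [-85.78  83.47]
side ((557.5414428710938, 93.28936767578125), (171.1939697265625, 255.77496337890625), 7.69087553024292)
17.5 [552.32 143.63  26.03] [ -4.78 -22.46  30.21] 0.19282921444308418
tool x deg 8.346807493058304 tool z [ 0.   -0.01 -1.  ]
wrist square 0.84 [322.6, 102.8]
wrist blade_top 0.6 [322.4, 92.6]
wrist square_grip 0.97 [326.6, 269.3]
wrist reg 10479 [535.66 104.91  42.67] [564.38 216.66 111.1 ]
stock top slope rad -0.0009526639412848064 z at u=0 rel TCP 17.983597843183787 6404 z std 0.5634019016105017
stock yaw off deg 0.2799015540926206 v0 -0.498443965789157 u range [-39.81  48.42]
blade u [54.69 65.03 73.98] z max 85.45295485378857 v -0.5524311298124694
```

Stock and blade are flush. I calculate that H≈30 N with V≈28 N keeps both contacts loaded whichever way friction acts, so I'll add forward push and take out some of the sideways force.

>>> jog_arm --pt "-0.5 -0.5 0 0 0 0 5" --pt "-0.5 -0.5 0 0 0 0 5" --pt "0 -0.5 0 0 0 0 5" --pt "0 -0.5 0 0 0 0 5" --pt "0 0 0 0 0 0 5" --pt "0 0 0 0 0 0 5" --pt "0 0 0 0 0 0 5"

```text
time: 18.45
tool_pos: [552.3, 143.7, 26.0]
tcp_rot: [3.123, 0.23, 0.007]
contact_force: [-0.7, -29.5, 28.4]
gripper_width: 0.196
```

```bash
python3 chs.py 6 side; python3 meas.py 6 wrist scene; python3 tilt.py sq_wrist6.npy 98.2
```

```text
[552.33 143.72  26.04]
side panel foot y 122.45, yaw extra 0.0005 rad, lean 0.0025 346 414 res 0.979991591622037
side floor z 20.34310921103247 1613 X range [-86.17  83.54]
side ((755.2359619140625, 197.1944580078125), (29.03630828857422, 133.74847412109375), 73.43070220947266)
18.55 [552.37 143.7   26.04] [ -1.48 -30.23  28.21] 0.19232900521980184
tool x deg 8.412092909732271 tool z [ 0.01 -0.01 -1.  ]
wrist square 0.73 [324.2, 101.3]
wrist square 0.53 [323.6, 94.4]
wrist blade_top 0.57 [326.7, 96.5]
wrist square_grip 0.56 [325.2, 269.2]
wrist reg 10456 [535.92 104.8   42.66] [564.74 216.62 111.08]
scene square 0.94 [445.9, 206.1]
scene square 0.81 [190.1, 204.8]
scene square 0.65 [257.6, 278.8]
scene blade_top 0.9 [252.3, 255.7]
scene blade_top 0.88 [452.4, 181.9]
scene blade_top 0.8 [180.7, 174.8]
scene square_grip 0.94 [417.3, 199.3]
scene square_grip 0.9 [168.6, 218.8]
scene square_grip 0.65 [287.6, 261.6]
scene reg 780 [467.59  99.26  17.65] [568.91 219.31 109.86]
stock top slope rad -0.0009893654821043858 z at u=0 rel TCP 17.97469588346677 6438 z std 0.5617883016806428
stock yaw off deg 0.5884746878410274 v0 -0.5427043423936831 u range [-40.05  48.46]
blade u [54.84 65.01 73.86] z max 85.36913980275645 v -0.5178043549487038
```

View pics/wrist6.png

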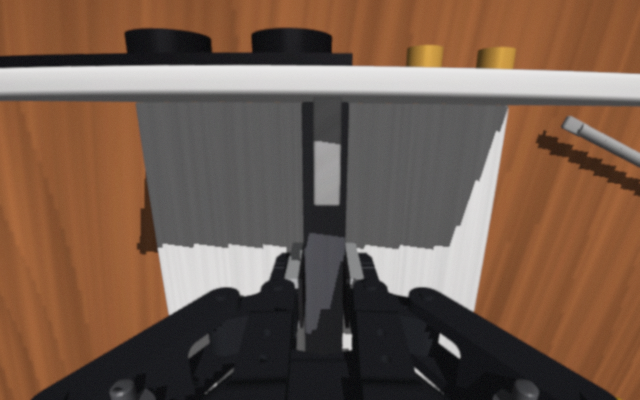

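View pics/side6.png

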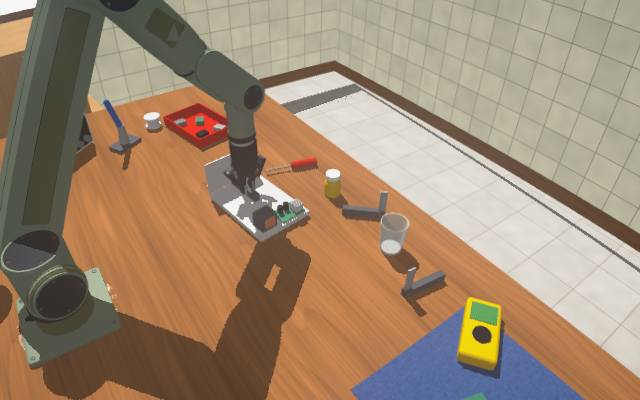

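View pics/scene6.png

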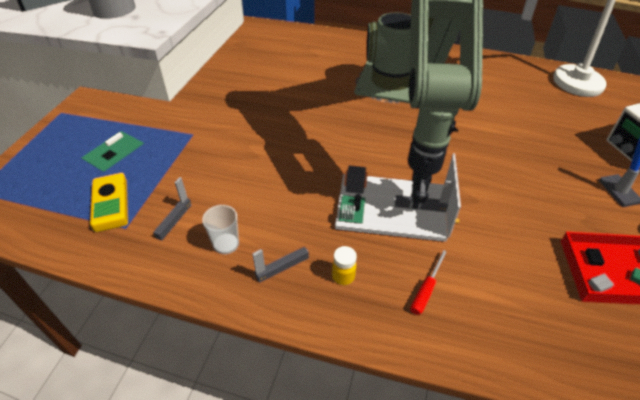

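The views agree. In the wrist view the blade's outer edge meets the panel at row 100. The stock top is at z=44.0, so the underside is at z=20.0 on the floor. Jar, screwdriver and cup look untouched. Handing in.

```bash
python3 - <<'E'
from rig import r, job_done
print(job_done()); o=r.get_obs(); print(o["time"],o["tool_pos"],o["contact_force"],o["gripper_width"])
E
```

```text
the job is handed in; nothing more can be done
None
the job is handed in; nothing more can be done
```

I picked up the square nearest the base and pressed it into the chassis corner near the middle of the panel. I handed the job in at about 18.6 s, still gripping and pushing both ways; the system gives no verdict.

| Last check | Reading |
|---|---|
| Push against the panel | about 30 N |
| Push down on the floor | about 28 N |
| Panel lean (side camera) | about 0.002 rad |
| Height of the square's underside | about 20.0 mm, level with the floor |
| Slope of the stock | 0.001 rad |
| Yaw off perpendicular to the panel | about 0.01 rad |

- **Contact forces:** the pushes are wrist-force totals. How they split between floor, panel and friction is estimated, not measured. By my worst-case friction estimate, both contacts stay above their limits, at about 7 N or more each.
- **Checks that disagreed:** once the gripper blocked its view, the scene camera's panel fit gave a lean of -0.06 to -0.08 rad with 6 mm residual, so I rejected it. The side camera puts the panel foot at about y = 122.4 mm. The arm's position puts the square's corner at about 124 mm in the chassis frame.
- **Bystanders:** the jar, screwdriver and cup look unmoved in the last pictures. I did not measure their positions again.

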